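# Hang the tape bin back on the louvred rail

## Robot

A 7-joint arm with a two-finger parallel gripper is mounted at the origin on a cart in front of the work surface, level with it; the furniture and walls round the work are solid. World frame = base frame: x ahead of the robot, y to its left, z up, the work surface at z = 0. Lengths are in m, angles in rad, forces in N, time in s.
With the tool pointing down it reaches from about 0.4 to 0.875 m from the base axis. Payload 19.3 kg.
Tool frame: the origin (TCP) lies midway between the tips of the shut fingers; the grasp point (between the pads) lies 19 mm behind it; z points along the fingers, y is the direction in which the jaws open and shut (so a half turn about z gives the same grasp; the last joint's range is limited). The gripper opens to 85 mm and grips with 20 to 120 N. Pads are 22 mm wide; open, the fingers measure 114 mm over their backs; the gripper's body (76 mm by 85 mm) begins 54 mm behind the grasp point. The pads swing forward as they close: fully open they stand 13 mm farther back than shut.
Start: joints at [1.048, 0.521, -0.036, 1.599, 0.021, 1.021, -0.113], TCP at [0.273, -0.562, 0.231] pointing down, gripper open.
Joint ranges: [-2.91, 2.91], [-0.3, 2.13], [-1.5, 1.42], [0.17, 2.43], [-1.26, 4.41], [0.16, 1.93], [-2.52, 2.52]. Speed limits (rad/s): [1.89, 1.89, 2.39, 2.39, 3.01, 3.01, 3.01].

## Interface

Orientations are given as [roll, pitch, yaw] about the fixed x, y, z axes, in that order (R = Rz(yaw) Ry(pitch) Rx(roll)).
In Python, from workcell import telemetry, cams, workorder gives the robot as it stands. The module is installed in compiled form; this text tells all that it offers.
- The arm moves only by the tool apply_moves, never from a script. Its argument "steps" is a list of rows, each a list of 4 numbers: the shift along the tool's x, y, z in cm, then the turn about the tool's z in rad. A call has exactly 10 rows; each row is the pose to reach, as a shift and turn from the pose commanded when the call began, along the tool's axes at that moment; what a row does not reach only later rows make up. A row lasts 1/12 s, in which the tool goes at most 41.7 mm and 7.16 degrees, less where a joint would pass 70% of its speed; a pose out of reach is approached as far as the arm can. A call with a gripper value outside its range is refused whole. "claw" is the closure, from 0 (fully open) to 1 (shut), set as the call begins (left out, the last holds). The fingers move at their own pace and stop on an object; "force" is the grip in N (left out, the last holds). Time passes only in rows, so rows that repeat a pose let the fingers close, or fill a call up. It gives the time, the measured TCP pose, the force and the opening at its end, in the units of the state.
- telemetry.observe(): the state, without advancing time (a new reading comes with each control period).
- cams.grab_frame(name): name is "scene" or "top"; returns a dict with "color" (420x560x3 uint8, red, green, blue), "mtx" (3x3 intrinsics, pixels), "eye" and "orientation" of the camera in the world. Camera axes: x right, y down, z forward; pixel columns grow to the right and rows downward; lengths in m; the calibration is good to about 2 mm. A picture is of the moment at which its call begins. There is no depth.
- workorder.job_done(): hands the job in, once; it reports no verdict.
Trained networks look in the newest picture that a camera, given by its name, has taken for a name from the list of things; names that differ only in an ending like _2 or _b are one class to them, and where a whole thing is asked for, a point or a joint stands for the part that bears it (a point fixed in the world has none). Each returns a list of dicts, best first, with "score" (0 to 1); they miss things now and then, are a little off and sometimes report something else, mostly with a low value. They report only what shows in the picture. A call takes as long as a camera call. They do not tell look-alikes from the thing itself.
- cams.find_in(camera, name): "box" ([left, top, width, height] in pixels, round what is visible of it).
- cams.pinpoint(camera, name): "uv" ([column, row] in pixels: a listed point, or the origin of a listed thing).
The state is a dict: "clock": time; "qpos": joint angles; "qd": joint speeds; "joint_efforts": joint torques, N m; "position": TCP position; "tool_rot": TCP orientation; "force": force on the tool from outside, world axes, zero at the start; "moment": the same for the moment, N m; "grip_width": finger opening in m.
Only numpy, scipy, OpenCV 4.12 (cv2) and the standard library are available. Lean on these libraries where they do the work, as an engineer would, in place of code of your own. Each camera call takes 0.05 s, during which the arm holds its last target. There are 200 camera calls.

## Task

Hang the white bin with the tape roll, which stands on the table, back on the louvred stand: lift its back lip over the top rail with room to spare beside the bin already hanging there, and lower it until the lip has caught fully home on the rail. Then slide it gently along the rail until it touches the hanging bin without shoving that one along, and let go; the tape stays in its bin and nothing else is disturbed.

Things in the scene. Friction and masses are not known exactly. Their poses are not given: they have to be found in the camera images.
- stand: Bench stand fixed to the table, with an upright louvred steel sheet (the panel), 360 mm wide and 255 mm high, facing the robot. Origin on the table below the panel's middle; z up, y along the rails (left), -x the way it faces. Panel and rails are bolted on through slotted ears: they stand up to 15 mm nearer or farther (x = -15 to +15 mm) than the origin, which is not measured.
- rail_top (a point): Point of the stand 205 mm above its origin, same axes: the height of the top rail's edge, and the panel's face if it is set in the middle. Top rail: upright steel strip, 3 mm thick, from y -180 to +180 mm, its front 10 mm ahead of the panel's face. Behind it is a 7 mm slot, 47 mm deep, open at the top. The panel goes on 50 mm higher; it does not give when pushed.
- bin: The bin to hang: open white plastic box standing on the table, 88 mm wide (y), 105 mm deep (x) without its lip, 72 mm high at the back, walls 3 mm; with the tape roll it weighs 0.17 to 0.29 kg. Origin at the middle of its underside; z up, x from front to back, outer back face at x = +50 mm. Press it against the stand by feel, well under 20 N.
- bin_mid (a point): Centre of the bin, 35 mm above its underside, same axes. Pinch it from above by its front rim: 10 mm thick (x = -55 to -45 mm), 88 mm long, 26 mm tall, its top 27 mm above this point. When the lip is fully home this point is about 171 mm above the table; let go, the bin hangs with its front up to 4 degrees low, its back against the strip.
- bin_lip (a point): Lower edge of the bin's lip, mid-length; 19 mm above and 57.75 mm behind the bin's centre. Lip 70 mm long: a flange runs back from the top of the back wall and turns down in a leg 3.5 mm thick, 15 mm long, 6 mm behind the wall. With the leg above the rail, push the bin back until its wall meets the strip: the leg is over the slot. Home, this point is 15 mm below the rail's edge.
- hung_bin (a joint): How far the bin already hanging on the top rail (same shape and size, label roll in it; its centre is hung_bin_mid) has been slid to the left along the rail, m: in the stand's axes its centre is at y = -0.130 + value. It hangs fully home, square to the panel, and slides if pushed with over 12 N or so. Side by side and touching, the two bins' centres are 88 mm apart along the rail.
- tape_mid (a point): Centre of the loose tape roll lying flat in the bin, 72 mm across, 25 mm high; its top is 28 mm above the bin's underside.
- cup_mid (a point): Small sauce cup, 67 mm across, 46 mm high, at the front of the table beside the scale; point at its centre. Leave alone.
- weight_mid (a point): Steel check weight with a knob, 38 mm across, 62 mm high, behind the scale; point at its centre. Leave alone.
Mind the look-alikes: they are no part of the job. Of the things that look like the part that bears tape_mid, the larger one is meant.

How it is judged:
On the way:
1. the lip has caught on the top rail with at least 12 mm free beside the hanging bin (z of bin_lip in the frame of rail_top between -0.019 and -0.011 m and x of bin_mid in the frame of stand between -0.082 and -0.042 m and x of bin_mid in the frame of hung_bin_mid above -0.005 m and y of bin_mid in the frame of hung_bin_mid above 0.1 m and contact force between bin and stand above 0.3 N), for 0.2 s.
At the end, for the whole second after the job is handed in: The bin hangs upright (within 0.12 rad) and at rest on the top rail, its lip fully home (lip's lower edge 15 mm below the rail's edge within 4 mm), beside the hanging bin with a gap of at most 4 mm, the tape roll lying in it (z of bin_lip in the frame of rail_top between -0.019 and -0.011 m and x of bin_mid in the frame of hung_bin_mid between -0.005 and 0.005 m and y of bin_mid in the frame of hung_bin_mid between 0.084 and 0.092 m and angle between the x axis of bin_mid and the x axis of stand, either way round below 0.12 rad and angle between bin_mid's own z axis and vertical below 0.12 rad and z of tape_mid in the frame of bin_mid below 0 m and horizontal distance between tape_mid and bin_mid below 0.04 m and linear speed of bin below 0.02 m/s); the robot touches nothing.
It fails at once if the robot presses the bin against the stand or the hanging bin with more than 20 N (contact force between bin and stand above 20 N and contact force between the fingers and bin above 1 N).
It fails at once if the hanging bin is shoved more than 8 mm (distance of hung_bin_mid from where it was at the start of the episode above 0.008 m).
It fails at once if the bin is tipped by more than 0.5 rad (angle between bin_mid's own z axis and vertical above 0.5 rad).
It fails at once if a bystander is moved more than 20 mm (distance of any of cup_mid, weight_mid from where it was at the start of the episode above 0.02 m).
It also fails if it takes over 46 s, if anything falls off the work surface, if the arm or the gripper's body presses on something with over 40 N, if the wrist force passes 120 N, or if a joint passes its speed limit or range.

## Working session

There is one attempt and no reset: what is moved stays moved. The work goes in short steps, Python scripts to look and compute and a tool call to move; the robot and the scene stay as the last step left them, time stands still between calls to the robot, and variables do not carry over. Pictures are saved under pics/ and viewed, about 8 in all and at most 12, crops included, and the job is handed in when it is done.

Besides the shell and the picture viewer there is one more tool, called after ">>>" as a command line: name --pt "numbers of a row" for each row, then --argument value for the rest. apply_moves: Moves the arm, as the interface text tells. Its arguments: {"type":"object","properties":{"steps":{"type":"array"},"claw":{"type":"number"},"force":{"type":"number"}},"required":["steps"]}

```bash
mkdir -p pics
cat > h.py <<'E'
import numpy as np, cv2
from workcell import telemetry, cams, workorder
def show(n,f):
    r=cams.grab_frame(n); cv2.imwrite(f,r["color"][:,:,::-1]); return r
def ray(r,uv):
    from scipy.spatial.transform import Rotation as R
    o=np.array(r["orientation"],float)
    M=o if o.shape==(3,3) else (R.from_euler('xyz',o).as_matrix() if o.size==3 else None)
    d=M@np.linalg.solve(np.array(r["mtx"]),[uv[0],uv[1],1.]); return np.array(r["eye"],float),d
def atz(r,uv,z):
    e,d=ray(r,uv); return e+d*(z-e[2])/d[2]
def tri(rs):
    A=np.zeros((3,3));b=np.zeros(3)
    L=[]
    for r,uv in rs:
        e,d=ray(r,uv); d=d/np.linalg.norm(d); P=np.eye(3)-np.outer(d,d); A+=P;b+=P@e; L.append((e,P))
    x=np.linalg.solve(A,b); return x,[float(np.linalg.norm(P@(x-e)))for e,P in L]
E
python3 - <<'E'
from h import *
fr={}
for c in("scene","top"):
    fr[c]=show(c,f"pics/{c}0.png"); print(c,fr[c]["eye"],fr[c]["orientation"])
names=["stand","rail_top","bin","bin_mid","bin_lip","hung_bin_mid","tape_mid","cup_mid","weight_mid"]
for n in names:
    for c in fr:
        print(n,c,[(np.round(p["uv"]),round(p["score"],2)) for p in cams.pinpoint(c,n)])
for c in fr: print(c,[(np.round(p["box"]),round(p["score"],2)) for p in cams.find_in(c,"bin")])
cv2.imwrite("pics/both.png",np.hstack([fr[c]["color"][:,:,::-1] for c in fr]))
s=telemetry.observe();print(s)
E
```

```text
scene [0.11227543 0.73488541 0.66534474] [-2.12821221 -0.02039491 -2.59035915]
top [0.40704241 0.02130072 1.08729432] [-2.9757035   0.00633558 -1.59471074]
stand scene [(array([220., 248.]), 0.59)]
stand top [(array([254., 166.]), 0.69), (array([198., 214.]), 0.64)]
rail_top scene [(array([217., 185.]), 0.82)]
rail_top top []
bin scene [(array([253., 290.]), 0.82)]
bin top [(array([212., 240.]), 0.95)]
bin_mid scene []
bin_mid top [(array([210., 241.]), 0.55)]
bin_lip scene [(array([225., 271.]), 0.96)]
bin_lip top [(array([200., 215.]), 0.8)]Traceback (most recent call last):
  File "<stdin>", line 8, in <module>
ValueError: it knows: bin, bin_lip, bin_mid, cup_mid, rail_top, stand, tape_mid, weight_mid
```

Run:
```python
from h import *
fr={}
for c in("scene","top"):
    fr[c]=show(c,f"pics/{c}0.png")
pts={}
for n in ["stand","rail_top","bin","bin_mid","bin_lip","tape_mid","cup_mid","weight_mid"]:
    for c in fr:
        L=cams.pinpoint(c,n); pts[n,c]=L
        print(n,c,[(np.round(p["uv"],1),round(p["score"],2)) for p in L])
    if pts[n,"scene"] and pts[n,"top"]: print("  tri",tri([(fr[c],pts[n,c][0]["uv"]) for c in fr]))
for c in fr: print(c,[(np.round(p["box"]),round(p["score"],2)) for p in cams.find_in(c,"bin")])
for c in fr: cv2.imwrite(f"pics/{c}0.png",cv2.resize(fr[c]["color"][:,:,::-1],(800,600)))
s=telemetry.observe();print({k:np.round(v,3) for k,v in s.items()})
```

```text
stand scene [(array([221.5, 247.4]), 0.62)]
stand top [(array([255.5, 167.8]), 0.64), (array([205.2, 242.9]), 0.62)]
  tri (array([ 0.68125322,  0.07955245, -0.00413579]), [0.002445753530232535, 0.002445753530232637])
rail_top scene [(array([217.1, 184.2]), 0.55)]
rail_top top [(array([247. , 140.9]), 0.63)]
  tri (array([0.68069394, 0.08290935, 0.19843676]), [0.00025831313804004286, 0.00025831313804005994])
bin scene [(array([250.5, 289. ]), 0.81)]
bin top [(array([210.9, 240.3]), 0.81)]
  tri (array([0.51600383, 0.17834033, 0.00497189]), [0.00015275379282545762, 0.0001527537928254976])
bin_mid scene [(array([252.6, 277.3]), 0.67)]
bin_mid top [(array([209.2, 240.1]), 0.9)]
  tri (array([0.51190172, 0.17602116, 0.0428341 ]), [0.0007517372621497465, 0.0007517372621496914])
bin_lip scene [(array([228.1, 271.1]), 0.78)]
bin_lip top [(array([200.7, 215.6]), 0.77)]
  tri (array([0.56627947, 0.19452706, 0.04899039]), [0.001959935027552276, 0.0019599350275523327])
tape_mid scene [(array([293.6, 322.8]), 0.75), (array([248.3, 289. ]), 0.63)]
tape_mid top [(array([206.8, 237.5]), 0.94), (arr
[... 349 characters left out ...]
p [(array([358.5, 155.6]), 0.5), (array([248. , 138.8]), 0.46)]
scene [(array([223., 255.,  57.,  57.]), 0.79)]
top [(array([181., 208.,  55.,  61.]), 0.8), (array([142.,  98., 206., 108.]), 0.19)]
{'clock': np.float64(1.6), 'qpos': array([ 1.048,  0.521, -0.036,  1.6  ,  0.021,  1.021, -0.113]), 'qd': array([-0.001,  0.002, -0.001,  0.   , -0.002,  0.001,  0.001]), 'joint_efforts': array([ 0.0000e+00, -9.2684e+01,  1.9780e+00, -3.7025e+01,  1.8000e-02,
        2.0000e-03, -0.0000e+00]), 'position': array([ 0.273, -0.562,  0.231]), 'tool_rot': array([-3.142, -0.   ,  0.453]), 'force': array([ 0.437,  0.143, -0.367]), 'moment': array([-0.008, -0.021, -0.017]), 'grip_width': np.float64(0.085)}
```

View pics/scene0.png

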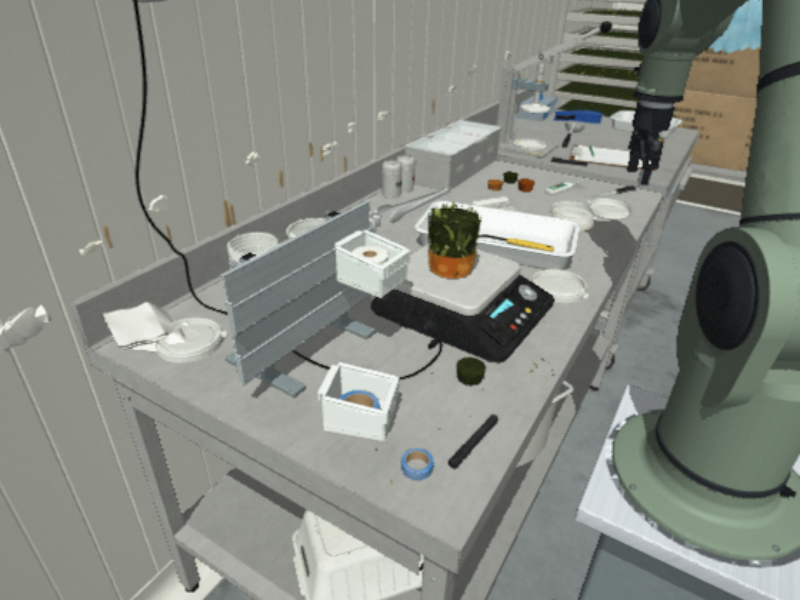

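View pics/top0.png

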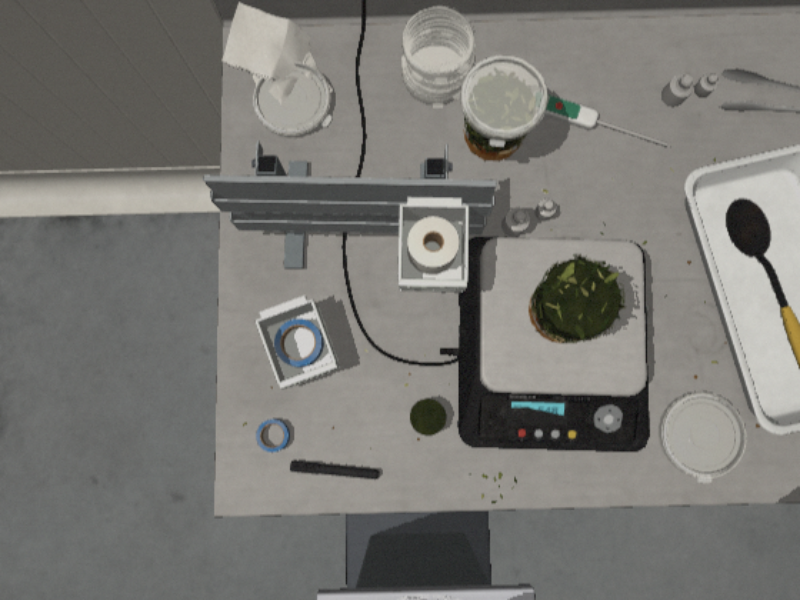

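Top view (800x600 scale): white bin with the larger blue roll at (297,343). The small blue roll loose at (273,434) is the look-alike. The bin at (433,243) hanging on the rail holds the white label roll. The larger roll inside the standing bin is the one meant; I'll confirm in one crop and measure edges.

Run:
```python
from h import *
r=show("top","pics/t1.png")
c=r["color"][110:280,140:360,::-1]
cv2.imwrite("pics/crop1.png",cv2.resize(c,None,fx=3.5,fy=3.5,interpolation=cv2.INTER_CUBIC))
r=show("scene","pics/s1.png")
c=r["color"][140:320,150:310,::-1]
cv2.imwrite("pics/crop2.png",cv2.resize(c,None,fx=3.3,fy=3.3,interpolation=cv2.INTER_CUBIC))
```

```text
(no output)
```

View pics/crop1.png

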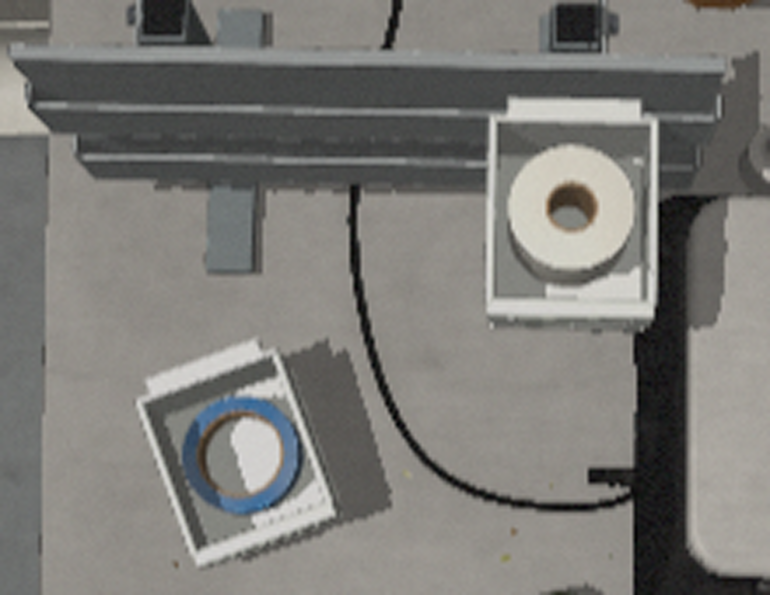

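View pics/crop2.png

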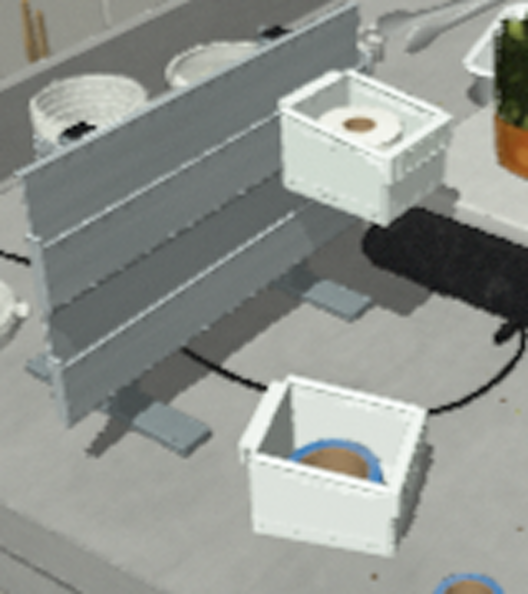

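The crop confirms it. The larger blue roll (240,455) lies in the standing bin, which is the bin to hang, with its lip at the upper left. The hanging bin's left side is at about column 490 and the rail edge runs (35,104) to (718,116).

Run:
```python
from h import *
r=cams.grab_frame("top"); s=cams.grab_frame("scene")
T=lambda u,v,z: atz(r,(140+u/3.5,110+v/3.5),z)
S=lambda u,v,z: atz(s,(150+u/3.3,140+v/3.3),z)
def pr(n,*ps):
    print(n,[np.round(p,4).tolist()[:2] for p in ps], "d",round(float(np.linalg.norm(ps[0]-ps[-1])),4),"ang",round(float(np.arctan2(*(ps[0]-ps[-1])[[1,0]])),3))
pr("binfront",T(196,564,.062),T(333,515,.062))
pr("binback",T(138,401,.072),T(275,350,.072))
pr("side L",T(138,401,.072),T(196,564,.062))
pr("side R",T(275,350,.072),T(333,515,.062))
pr("lip",T(145,383,.072),T(258,340,.072))
pr("rail",T(33,104,.205),T(718,116,.205))
pr("paneltop",T(12,48,.255),T(724,64,.255))
pr("hung back",T(490,120,.208),T(657,122,.208))
pr("hung front",T(487,316,.198),T(654,318,.198))
pr("hung lip",T(508,99,.208),T(641,101,.208))
print("scene:")
pr("rail",S(38,240,.205),S(278,115,.205))
pr("paneltop",S(20,175,.255),S(357,5,.255))
pr("hung side L back/front",S(281,104,.208),S(385,160,.198))
pr("hung front",S(385,160,.198),S(450,117,.198))
pr("bin back",S(268,452,.072) if 0 else S(247,452,.072),S(290,378,.072))
pr("bin front",S(402,490,.062),S(427,413,.062))
```

```text
binfront [[0.4472, 0.2007], [0.474, 0.1199]] d 0.0851 ang 1.89
binback [[0.5434, 0.2337], [0.5719, 0.1525]] d 0.086 ang 1.909
side L [[0.5434, 0.2337], [0.4472, 0.2007]] d 0.1021 ang 0.331
side R [[0.5719, 0.1525], [0.474, 0.1199]] d 0.1037 ang 0.322
lip [[0.554, 0.2297], [0.5782, 0.1626]] d 0.0713 ang 1.917
rail [[0.6854, 0.2631], [0.6695, -0.0988]] d 0.3622 ang 1.527
paneltop [[0.6991, 0.2605], [0.6814, -0.0962]] d 0.3572 ang 1.521
hung back [[0.6695, 0.0215], [0.6661, -0.0662]] d 0.0878 ang 1.533
hung front [[0.5667, 0.0255], [0.5634, -0.0615]] d 0.0871 ang 1.534
hung lip [[0.6807, 0.0117], [0.6778, -0.0583]] d 0.07 ang 1.529
scene:
rail [[0.6907, 0.2598], [0.6684, 0.0283]] d 0.2325 ang 1.475
paneltop [[0.6937, 0.263], [0.6742, -0.0913]] d 0.3548 ang 1.516
hung side L back/front [[0.6743, 0.0164], [0.5661, 0.0319]] d 0.1097 ang -0.142
hung front [[0.5661, 0.0319], [0.5612, -0.0558]] d 0.0878 ang 1.515
bin back [[0.5452, 0.2348], [0.5682, 0.1551]] d 0.083 ang 1.852
bin front [[0.4428, 0.1997], [0.4696, 0.1237]] d 0.0806 ang 1.91
```

```bash
cat >> h.py <<'E'
from scipy.spatial.transform import Rotation as R
def to(p,yaw,pos=None,rot=None):
    s=telemetry.observe(); pos=s["position"] if pos is None else pos; rot=s["tool_rot"] if rot is None else rot
    M=R.from_euler('xyz',rot)
    d=M.inv().apply(np.array(p)-pos)*100
    t=-(yaw-rot[2]); t=(t+np.pi)%(2*np.pi)-np.pi
    print("shift cm",np.round(d,2).tolist(),"turn",round(float(t),3)); return d,t
E
python3 - <<'E'
from h import *
to((.42,-.2,.25),1.25)
to((.455,.155,.22),1.897,(.42,-.2,.25),[np.pi,0,1.25])
E
```

```text
shift cm [29.02, -26.14, -1.87] turn -0.797
shift cm [34.79, -7.87, 3.0] turn -0.647
```

>>> apply_moves --pt "2.9 -2.6 -0.2 -0.08" --pt "5.8 -5.2 -0.4 -0.16" --pt "8.7 -7.8 -0.6 -0.24" --pt "11.6 -10.4 -0.8 -0.32" --pt "14.5 -13.0 -1.0 -0.4" --pt "17.4 -15.6 -1.2 -0.48" --pt "20.3 -18.2 -1.4 -0.56" --pt "23.2 -20.8 -1.6 -0.64" --pt "26.1 -23.4 -1.8 -0.72" --pt "29.0 -26.0 -1.9 -0.8" --claw 0.3 --force 60

```text
clock: 2.63
position: [0.4209, -0.1997, 0.2508]
tool_rot: [3.141, 0.0, 1.256]
force: [1.2, -0.0, -0.8]
grip_width: 0.0598
```

>>> apply_moves --pt "3.5 -0.8 0.2 -0.065" --pt "7.0 -1.6 0.4 -0.13" --pt "10.5 -2.4 0.6 -0.195" --pt "14.0 -3.2 0.9 -0.26" --pt "17.5 -4.0 1.2 -0.325" --pt "21.0 -4.8 1.6 -0.39" --pt "24.5 -5.6 2.0 -0.455" --pt "28.0 -6.4 2.4 -0.52" --pt "31.5 -7.2 2.7 -0.585" --pt "34.8 -7.9 3.0 -0.65"

```text
clock: 3.47
position: [0.4541, 0.1559, 0.2204]
tool_rot: [3.141, 0.0, 1.906]
force: [-0.2, 0.2, 0.2]
grip_width: 0.0602
```

Run:
```python
from h import *
to((.464,.1615,.034),1.897)
for c in("scene","top"):
    f=cams.grab_frame(c); 
    for n in ("bin","bin_mid","bin_lip"): print(c,n,[np.round(p["uv"],1) for p in cams.pinpoint(c,n)])
```

```text
shift cm [0.2, 1.11, 18.64] turn 0.009
scene bin [array([252.4, 292.8])]
scene bin_mid [array([253., 278.])]
scene bin_lip [array([224.5, 271.4])]
top bin []
top bin_mid []
top bin_lip [array([197.4, 214. ])]
```

>>> apply_moves --pt "0.2 1.1 2.0 0.01" --pt "0.2 1.1 5.0 0.01" --pt "0.2 1.1 8.0 0.01" --pt "0.2 1.1 11.0 0.01" --pt "0.2 1.1 13.0 0.01" --pt "0.2 1.1 15.0 0.01" --pt "0.2 1.1 16.5 0.01" --pt "0.2 1.1 17.6 0.01" --pt "0.2 1.1 18.3 0.01" --pt "0.2 1.1 18.6 0.01" --claw 0.5

```text
clock: 4.7
position: [0.4639, 0.1589, 0.0338]
tool_rot: [-3.141, 0.0, 1.892]
force: [0.1, 0.0, 0.5]
grip_width: 0.0425
```

Run:
```python
from h import *
s=telemetry.observe(); print(s["position"],s["tool_rot"],s["force"])
r=show("top","pics/t2.png"); q=show("scene","pics/s2.png")
a=cv2.resize(r["color"][180:290,140:260,::-1],(480,440)); b=cv2.resize(q["color"][210:320,190:270,::-1],(320,440))
cv2.imwrite("pics/crop3.png",np.hstack([a,b]))
```

```text
[0.4639484  0.15893641 0.03378124] [-3.14109026e+00  1.53455961e-04  1.89206413e+00] [0.09467819 0.02005371 0.50840021]
```

View pics/crop3.png

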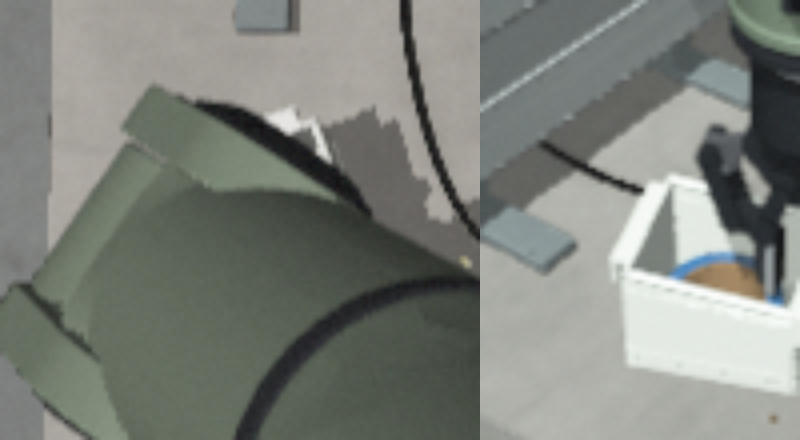

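The jaws straddle the front rim: the inner finger stands in the bin at crop (770,265), clear of the tape. Now I close.

>>> apply_moves --pt "0 0 0 0" --pt "0 0 0 0" --pt "0 0 0 0" --pt "0 0 0 0" --pt "0 0 0 0" --pt "0 0 0 0" --pt "0 0 0 0" --pt "0 0 0 0" --pt "0 0 -0.1 0" --pt "0 0 -0.3 0" --claw 1.0 --force 70

```text
clock: 5.63
position: [0.4639, 0.1593, 0.0375]
tool_rot: [-3.141, 0.0, 1.893]
force: [-0.5, 0.4, -2.6]
grip_width: 0.0088
```

>>> apply_moves --pt "0 0 -0.3 0" --pt "0 0 -0.7 0" --pt "0 0 -1.2 0" --pt "0 0 -2 0" --pt "0 0 -3 0" --pt "0 0 -4 0" --pt "0 0 -5 0" --pt "0 0 -6 0" --pt "0 0 -7 0" --pt "0 0 -7 0"

```text
clock: 6.47
position: [0.4648, 0.1596, 0.1093]
tool_rot: [3.139, 0.0, 1.892]
force: [1.6, 0.6, -2.3]
grip_width: 0.0092
```

Run:
```python
from h import *
s=telemetry.observe(); print({k:np.round(s[k],4) for k in("position","tool_rot","force","moment","grip_width","clock")})
q=show("scene","pics/s3.png"); r=show("top","pics/t3.png")
for f,c in((q,"scene"),(r,"top")):
    for n in ("bin","bin_mid","bin_lip"): print(c,n,[(np.round(p["uv"],1),round(p["score"],2)) for p in cams.pinpoint(c,n)])
a=cv2.resize(r["color"][150:300,140:300,::-1],(427,400)); b=cv2.resize(q["color"][180:300,170:280,::-1],(367,400))
cv2.imwrite("pics/crop4.png",np.hstack([a,b]))
```

```text
{'position': array([0.4648, 0.1596, 0.1093]), 'tool_rot': array([3.1391, 0.    , 1.8925]), 'force': array([ 1.5548,  0.5783, -2.324 ]), 'moment': array([0.0049, 0.0576, 0.0001]), 'grip_width': np.float64(0.0092), 'clock': np.float64(6.4667)}
scene bin [(array([255. , 267.4]), 0.76)]
scene bin_mid [(array([252.7, 254.8]), 0.84), (array([214.4, 182.9]), 0.34)]
scene bin_lip [(array([226.8, 248. ]), 0.72), (array([251.7, 266.5]), 0.5), (array([218.7, 182.2]), 0.48)]
top bin []
top bin_mid []
top bin_lip [(array([194.3, 210. ]), 0.72)]
```

View pics/crop4.png

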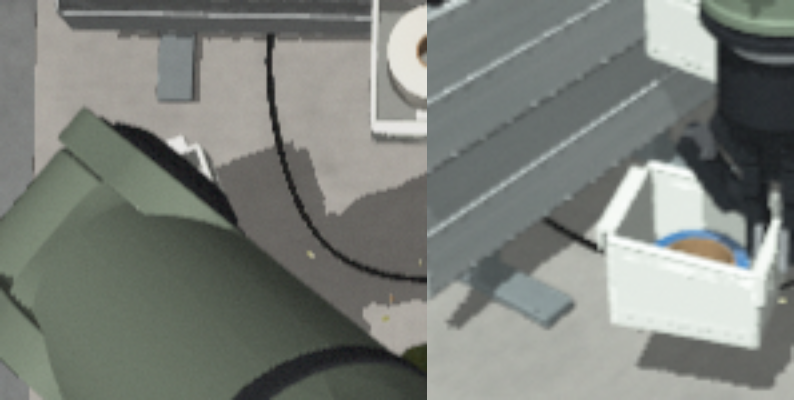

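Run:
```python
from h import *
to((.545,.103,.205),1.526)
```

```text
shift cm [-7.92, 5.92, -9.82] turn 0.367
```

>>> apply_moves --pt "-0.4 0.2 -2 0.01" --pt "-1.2 0.8 -4 0.04" --pt "-2.2 1.6 -6 0.09" --pt "-3.3 2.5 -7.7 0.14" --pt "-4.4 3.3 -9.0 0.19" --pt "-5.5 4.1 -9.8 0.24" --pt "-6.5 4.8 -9.8 0.29" --pt "-7.3 5.4 -9.8 0.33" --pt "-7.8 5.8 -9.8 0.36" --pt "-7.9 5.9 -9.8 0.367"

```text
clock: 7.7
position: [0.5453, 0.1025, 0.2047]
tool_rot: [-3.141, 0.0, 1.523]
force: [-1.3, -0.8, -2.4]
grip_width: 0.0088
```

Run:
```python
from h import *
s=telemetry.observe(); print({k:np.round(s[k],4) for k in("position","tool_rot","force","moment","grip_width","clock")})
q=show("scene","pics/s4.png"); r=show("top","pics/t4.png")
for n in ("bin","bin_mid","bin_lip","rail_top"): print([(np.round(p["uv"],1),round(p["score"],2)) for p in cams.pinpoint("scene",n)])
to((.574,.102,.205),1.526)
a=cv2.resize(r["color"][110:230,160:300,::-1],(467,400)); b=cv2.resize(q["color"][140:260,150:250,::-1],(333,400))
cv2.imwrite("pics/crop5.png",np.hstack([a,b]))
```

```text
{'position': array([0.5453, 0.1025, 0.2047]), 'tool_rot': array([-3.1408e+00,  2.0000e-04,  1.5232e+00]), 'force': array([-1.2567, -0.7506, -2.4311]), 'moment': array([0.0193, 0.1405, 0.0024]), 'grip_width': np.float64(0.0088), 'clock': np.float64(7.7)}
[(array([241.9, 208. ]), 0.94)]
[(array([239.6, 192.8]), 0.75)]
[(array([220.7, 182.9]), 0.78)]
[(array([216.9, 180.7]), 0.8)]
shift cm [-0.02, 2.95, 0.02] turn 0.001
```

View pics/crop5.png

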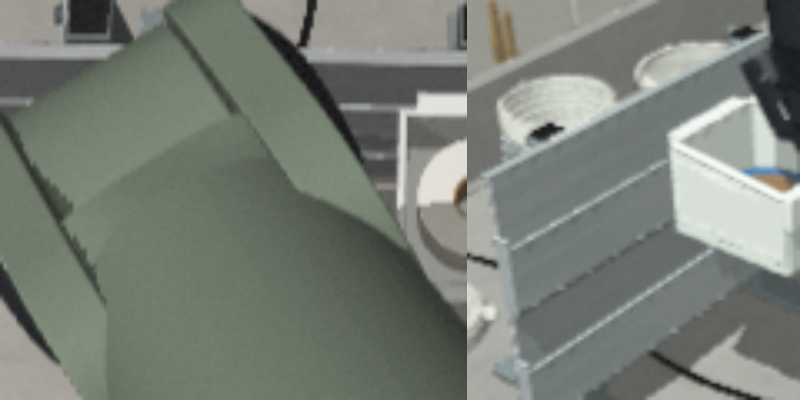

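Crop shows the bin level in front of the rail, left back corner at (669,135) in the crop, i.e. (210.7,180.5) full.

Run:
```python
from h import *
q=cams.grab_frame("scene")
print("bin_mid@.206",atz(q,(239.6,192.8),.206),"expect .595,.100")
print("lip@.225",atz(q,(220.7,182.9),.225),"expect .653,.097")
print("LB corner@.243",atz(q,(150+202/3.33,140+135/3.33),.243),"expect .647,.1415")
print("LF corner@.233",atz(q,(150+(783-467)/3.33,140+193/3.33),.233),"expect .542,.146")
```

```text
bin_mid@.206 [0.6004326  0.09721616 0.206     ] expect .595,.100
lip@.225 [0.64565626 0.11027163 0.225     ] expect .653,.097
LB corner@.243 [0.65015114 0.13964146 0.243     ] expect .647,.1415
LF corner@.233 [0.54863293 0.14659041 0.233     ] expect .542,.146
```

>>> apply_moves --pt "0 0.3 0 0" --pt "0 0.7 0 0" --pt "0 1.1 0 0" --pt "0 1.5 0 0" --pt "0 1.8 0 0" --pt "0 2.0 0 0" --pt "0 2.1 0 0" --pt "0 2.2 0 0" --pt "0 2.2 0 0" --pt "0 2.2 0 0"

```text
clock: 8.88
position: [0.5668, 0.1021, 0.2053]
tool_rot: [-3.141, -0.0, 1.526]
force: [-0.6, -0.3, -2.6]
grip_width: 0.0087
```

>>> apply_moves --pt "0 0.03 0 0" --pt "0 0.06 0 0" --pt "0 0.09 0 0" --pt "0 0.12 0 0" --pt "0 0.15 0 0" --pt "0 0.18 0 0" --pt "0 0.2 0 0" --pt "0 0.2 0 0" --pt "0 0.2 0 0" --pt "0 0.2 0 0"

```text
clock: 9.72
position: [0.5689, 0.102, 0.2053]
tool_rot: [-3.142, -0.0, 1.526]
force: [0.5, 0.2, -2.8]
grip_width: 0.0091
```

>>> apply_moves --pt "0 0.03 0 0" --pt "0 0.06 0 0" --pt "0 0.09 0 0" --pt "0 0.12 0 0" --pt "0 0.15 0 0" --pt "0 0.18 0 0" --pt "0 0.2 0 0" --pt "0 0.2 0 0" --pt "0 0.2 0 0" --pt "0 0.2 0 0"

```text
clock: 10.55
position: [0.5709, 0.1019, 0.2053]
tool_rot: [-3.142, -0.0, 1.526]
force: [0.3, 0.6, -2.6]
grip_width: 0.0092
```

>>> apply_moves --pt "0 0.03 0 0" --pt "0 0.06 0 0" --pt "0 0.09 0 0" --pt "0 0.12 0 0" --pt "0 0.15 0 0" --pt "0 0.18 0 0" --pt "0 0.2 0 0" --pt "0 0.2 0 0" --pt "0 0.2 0 0" --pt "0 0.2 0 0"

```text
clock: 11.38
position: [0.5729, 0.1018, 0.2053]
tool_rot: [3.142, -0.0, 1.526]
force: [0.8, 0.4, -2.5]
grip_width: 0.0088
```

>>> apply_moves --pt "0 0.03 0 0" --pt "0 0.06 0 0" --pt "0 0.09 0 0" --pt "0 0.12 0 0" --pt "0 0.15 0 0" --pt "0 0.15 0 0" --pt "0 0.15 0 0" --pt "0 0.15 0 0" --pt "0 0.15 0 0" --pt "0 0.15 0 0"

```text
clock: 12.22
position: [0.5744, 0.1018, 0.2053]
tool_rot: [-3.142, -0.0, 1.526]
force: [0.6, -0.3, -3.0]
grip_width: 0.0083
```

>>> apply_moves --pt "0 0.03 0 0" --pt "0 0.06 0 0" --pt "0 0.09 0 0" --pt "0 0.12 0 0" --pt "0 0.15 0 0" --pt "0 0.15 0 0" --pt "0 0.15 0 0" --pt "0 0.15 0 0" --pt "0 0.15 0 0" --pt "0 0.15 0 0"

```text
clock: 13.05
position: [0.5759, 0.1017, 0.2053]
tool_rot: [-3.142, -0.0, 1.526]
force: [0.1, 0.1, -2.7]
grip_width: 0.0084
```

>>> apply_moves --pt "0 0.03 0 0" --pt "0 0.06 0 0" --pt "0 0.09 0 0" --pt "0 0.12 0 0" --pt "0 0.15 0 0" --pt "0 0.15 0 0" --pt "0 0.15 0 0" --pt "0 0.15 0 0" --pt "0 0.15 0 0" --pt "0 0.15 0 0"

```text
clock: 13.88
position: [0.576, 0.1019, 0.2051]
tool_rot: [-3.139, 0.001, 1.526]
force: [-11.8, 0.5, 3.1]
grip_width: 0.0088
```

>>> apply_moves --pt "0 -0.1 0 0" --pt "0 -0.22 0 0" --pt "0 -0.22 0.1 0" --pt "0 -0.22 0.4 0" --pt "0 -0.22 0.8 0" --pt "0 -0.22 1.2 0" --pt "0 -0.22 1.5 0" --pt "0 -0.22 1.7 0" --pt "0 -0.22 1.7 0" --pt "0 -0.22 1.7 0"

```text
clock: 14.72
position: [0.5752, 0.1018, 0.1882]
tool_rot: [-3.141, -0.0, 1.526]
force: [-0.3, 0.4, -2.9]
grip_width: 0.0089
```

>>> apply_moves --pt "0 0 0.03 0" --pt "0 0 0.06 0" --pt "0 0 0.1 0" --pt "0 0 0.14 0" --pt "0 0 0.18 0" --pt "0 0 0.22 0" --pt "0 0 0.26 0" --pt "0 0 0.3 0" --pt "0 0 0.3 0" --pt "0 0 0.3 0"

```text
clock: 15.55
position: [0.5752, 0.1017, 0.1853]
tool_rot: [-3.142, 0.0, 1.526]
force: [0.3, 0.2, -1.7]
grip_width: 0.0088
```

>>> apply_moves --pt "0 0 0.03 0" --pt "0 0 0.06 0" --pt "0 0 0.09 0" --pt "0 0 0.12 0" --pt "0 0 0.15 0" --pt "0 0 0.18 0" --pt "0 0 0.2 0" --pt "0 0 0.2 0" --pt "0 0 0.2 0" --pt "0 0 0.2 0"

```text
clock: 16.38
position: [0.5752, 0.1017, 0.1833]
tool_rot: [-3.142, -0.0, 1.526]
force: [-0.2, 0.5, -1.8]
grip_width: 0.0086
```

>>> apply_moves --pt "0 0 0.03 0" --pt "0 0 0.06 0" --pt "0 0 0.1 0" --pt "0 0 0.14 0" --pt "0 0 0.18 0" --pt "0 0 0.22 0" --pt "0 0 0.25 0" --pt "0 0 0.25 0" --pt "0 0 0.25 0" --pt "0 0 0.25 0"

```text
clock: 17.22
position: [0.5752, 0.1017, 0.1808]
tool_rot: [-3.142, -0.0, 1.526]
force: [-0.7, -0.2, -2.2]
grip_width: 0.0086
```

>>> apply_moves --pt "0 0 0.06 0" --pt "0 0 0.13 0" --pt "0 0 0.2 0" --pt "0 0 0.27 0" --pt "0 0 0.34 0" --pt "0 0 0.41 0" --pt "0 0 0.48 0" --pt "0 0 0.55 0" --pt "0 0 0.6 0" --pt "0 0 0.6 0"

```text
clock: 18.05
position: [0.5752, 0.1017, 0.1747]
tool_rot: [-3.141, 0.0, 1.526]
force: [-0.5, -0.1, -2.7]
grip_width: 0.0086
```

>>> apply_moves --pt "0 0 0.03 0" --pt "0 0 0.06 0" --pt "0 0 0.09 0" --pt "0 0 0.12 0" --pt "0 0 0.15 0" --pt "0 0 0.18 0" --pt "0 0 0.2 0" --pt "0 0 0.2 0" --pt "0 0 0.2 0" --pt "0 0 0.2 0"

```text
clock: 18.88
position: [0.5752, 0.1017, 0.1728]
tool_rot: [3.142, -0.0, 1.526]
force: [1.1, -0.5, -2.7]
grip_width: 0.0089
```

>>> apply_moves --pt "0 0 0.03 0" --pt "0 0 0.06 0" --pt "0 0 0.09 0" --pt "0 0 0.12 0" --pt "0 0 0.15 0" --pt "0 0 0.18 0" --pt "0 0 0.2 0" --pt "0 0 0.2 0" --pt "0 0 0.2 0" --pt "0 0 0.2 0"

```text
clock: 19.72
position: [0.5753, 0.1017, 0.1709]
tool_rot: [3.141, -0.0, 1.526]
force: [0.2, -0.8, -1.3]
grip_width: 0.0084
```

>>> apply_moves --pt "0 0 0.03 0" --pt "0 0 0.06 0" --pt "0 0 0.09 0" --pt "0 0 0.12 0" --pt "0 0 0.15 0" --pt "0 0 0.15 0" --pt "0 0 0.15 0" --pt "0 0 0.15 0" --pt "0 0 0.15 0" --pt "0 0 0.15 0"

```text
clock: 20.55
position: [0.5755, 0.1018, 0.1696]
tool_rot: [3.141, -0.0, 1.526]
force: [-1.8, -1.2, 5.1]
grip_width: 0.009
```

Run:
```python
from h import *
q=show("scene","pics/s6.png"); r=show("top","pics/t6.png")
for n in ("bin_mid","bin_lip"): print([(np.round(p["uv"],1),round(p["score"],2)) for p in cams.pinpoint("scene",n)])
a=cv2.resize(r["color"][120:220,220:340,::-1],(480,400)); b=cv2.resize(q["color"][150:250,190:270,::-1],(320,400))
cv2.imwrite("pics/crop6.png",np.hstack([a,b]))
```

```text
[(array([231. , 201.7]), 0.61)]
[(array([210.5, 189.9]), 0.97)]
```

View pics/crop6.png

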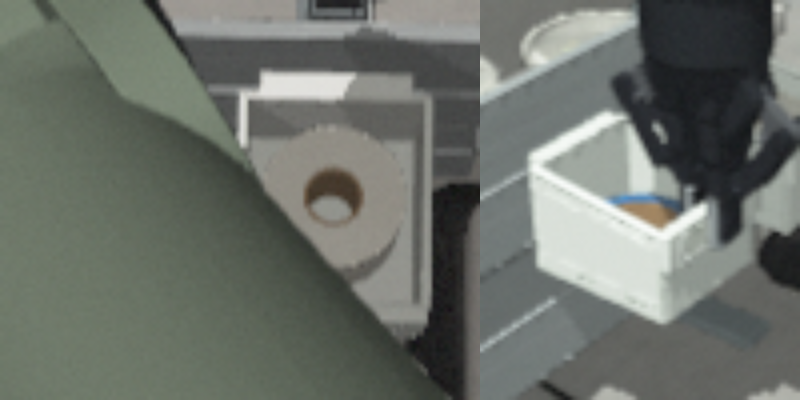

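>>> apply_moves --pt "0 0 -0.03 0" --pt "-0.1 0 -0.07 0" --pt "-0.4 0 -0.07 0" --pt "-0.8 0 -0.07 0" --pt "-1.2 0 -0.07 0" --pt "-1.6 0 -0.07 0" --pt "-2.0 0 -0.07 0" --pt "-2.3 0 -0.07 0" --pt "-2.5 0 -0.07 0" --pt "-2.5 0 -0.07 0"

```text
clock: 21.58
position: [0.5741, 0.0764, 0.17]
tool_rot: [3.142, -0.0, 1.526]
force: [-1.3, 3.2, 4.1]
grip_width: 0.0089
```

>>> apply_moves --pt "-0.03 0 0 0" --pt "-0.06 0 0 0" --pt "-0.1 0 0 0" --pt "-0.14 0 0 0" --pt "-0.18 0 0 0" --pt "-0.22 0 0 0" --pt "-0.25 0 0 0" --pt "-0.25 0 0 0" --pt "-0.25 0 0 0" --pt "-0.25 0 0 0"

```text
clock: 22.42
position: [0.574, 0.0746, 0.17]
tool_rot: [3.142, -0.0, 1.526]
force: [-1.1, 5.1, 4.7]
grip_width: 0.0086
```

>>> apply_moves --pt "0 0 -0.03 0" --pt "0 0 -0.05 0" --pt "-0.02 0 -0.05 0" --pt "-0.04 0 -0.05 0" --pt "-0.06 0 -0.05 0" --pt "-0.08 0 -0.05 0" --pt "-0.1 0 -0.05 0" --pt "-0.1 0 -0.05 0" --pt "-0.1 0 -0.05 0" --pt "-0.1 0 -0.05 0"

```text
clock: 23.25
position: [0.5739, 0.0732, 0.1705]
tool_rot: [-3.141, 0.0, 1.526]
force: [-0.4, 2.4, 1.7]
grip_width: 0.0086
```

>>> apply_moves --pt "-0.02 0 -0.02 0" --pt "-0.04 0 -0.02 0" --pt "-0.06 0 -0.02 0" --pt "-0.08 0 -0.02 0" --pt "-0.1 0 -0.02 0" --pt "-0.12 0 -0.02 0" --pt "-0.15 0 -0.02 0" --pt "-0.15 0 -0.02 0" --pt "-0.15 0 -0.02 0" --pt "-0.15 0 -0.02 0"

```text
clock: 24.08
position: [0.5738, 0.0717, 0.1707]
tool_rot: [-3.141, 0.0, 1.526]
force: [0.4, 1.0, -0.1]
grip_width: 0.0088
```

>>> apply_moves --pt "-0.02 0 0 0" --pt "-0.04 0 0 0" --pt "-0.06 0 0 0" --pt "-0.08 0 0 0" --pt "-0.1 0 0 0" --pt "-0.12 0 0 0" --pt "-0.12 0 0 0" --pt "-0.12 0 0 0" --pt "-0.12 0 0 0" --pt "-0.12 0 0 0"

```text
clock: 24.92
position: [0.5738, 0.0705, 0.1707]
tool_rot: [-3.142, 0.0, 1.526]
force: [-0.8, 1.3, 0.1]
grip_width: 0.0086
```

>>> apply_moves --pt "-0.02 0 0 0" --pt "-0.04 0 0 0" --pt "-0.06 0 0 0" --pt "-0.08 0 0 0" --pt "-0.1 0 0 0" --pt "-0.12 0 0 0" --pt "-0.12 0 0 0" --pt "-0.12 0 0 0" --pt "-0.12 0 0 0" --pt "-0.12 0 0 0"

```text
clock: 25.75
position: [0.5737, 0.0693, 0.1707]
tool_rot: [-3.142, -0.0, 1.526]
force: [-0.3, 1.9, 0.5]
grip_width: 0.0087
```

>>> apply_moves --pt "-0.02 0 0 0" --pt "-0.04 0 0 0" --pt "-0.06 0 0 0" --pt "-0.08 0 0 0" --pt "-0.1 0 0 0" --pt "-0.12 0 0 0" --pt "-0.12 0 0 0" --pt "-0.12 0 0 0" --pt "-0.12 0 0 0" --pt "-0.12 0 0 0"

```text
clock: 26.58
position: [0.5737, 0.0683, 0.1707]
tool_rot: [3.142, -0.0, 1.526]
force: [0.4, 3.8, 0.9]
grip_width: 0.0087
```

>>> apply_moves --pt "-0.02 0 0 0" --pt "-0.04 0 0 0" --pt "-0.06 0 0 0" --pt "-0.06 0 0 0" --pt "-0.06 0 0 0" --pt "-0.06 0 0 0" --pt "-0.06 0 0 0" --pt "-0.06 0 0 0" --pt "-0.06 0 0 0" --pt "-0.06 0 0 0"

```text
clock: 27.42
position: [0.5737, 0.0682, 0.1707]
tool_rot: [3.141, -0.001, 1.526]
force: [0.6, 7.0, -0.9]
grip_width: 0.0089
```

Run:
```python
from h import *
s=telemetry.observe(); print({k:np.round(s[k],4) for k in("position","tool_rot","force","moment","grip_width","clock")})
q=show("scene","pics/s7.png"); r=show("top","pics/t7.png")
a=cv2.resize(r["color"][120:220,240:340,::-1],(400,400),interpolation=cv2.INTER_CUBIC); b=cv2.resize(q["color"][145:235,200:290,::-1],(400,400),interpolation=cv2.INTER_CUBIC)
cv2.imwrite("pics/crop7.png",np.hstack([a,b]))
```

```text
{'position': array([0.5737, 0.0682, 0.1707]), 'tool_rot': array([ 3.1415e+00, -8.0000e-04,  1.5262e+00]), 'force': array([ 0.5516,  7.0415, -0.9228]), 'moment': array([ 1.3807, -0.2675,  0.1712]), 'grip_width': np.float64(0.0089), 'clock': np.float64(27.4167)}
```

View pics/crop7.png

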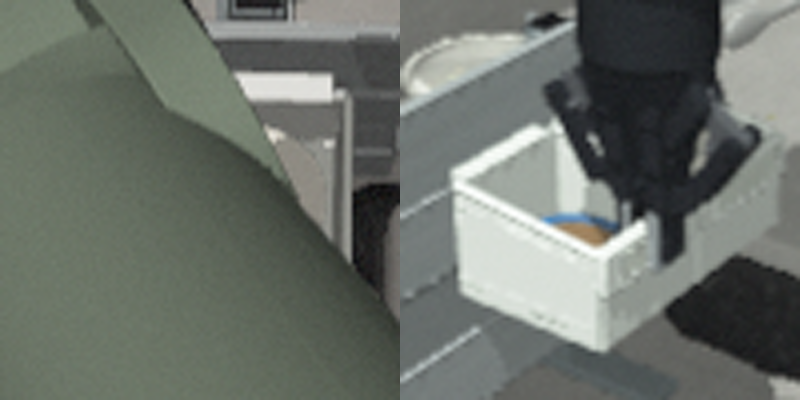

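The bins are touching: the arm stopped at y=0.0682 with 7 N, and the scene crop shows the fronts flush with no gap. I unload, seat and open.

>>> apply_moves --pt "0.03 0 0 0" --pt "0.06 0 0.03 0" --pt "0.08 0 0.06 0" --pt "0.08 0 0.06 0" --pt "0.08 0 0.06 0" --pt "0.08 0 0.06 0" --pt "0.08 0 0.06 0" --pt "0.08 0 0.06 0" --pt "0.08 0 0.06 0" --pt "0.08 0 0.06 0"

```text
clock: 28.35
position: [0.5738, 0.0683, 0.1702]
tool_rot: [3.141, 0.0, 1.526]
force: [-0.7, 1.9, 3.8]
grip_width: 0.0087
```

>>> apply_moves --pt "0 0 0 0" --pt "0 0 0 0" --pt "0 0 0 0" --pt "0 0 0 0" --pt "0 0 0 0" --pt "0 0 0 0" --pt "0 0 0 0" --pt "0 0 0 0" --pt "0 0 0 0" --pt "0 0 0 0" --claw 0.5

```text
clock: 29.18
position: [0.5737, 0.0683, 0.1701]
tool_rot: [-3.142, -0.0, 1.526]
force: [0.8, 0.0, -0.8]
grip_width: 0.0425
```

>>> apply_moves --pt "0 0 -0.5 0" --pt "0 0 -1.2 0" --pt "0 0 -2.2 0" --pt "0 0 -3.5 0" --pt "0 0 -5 0" --pt "0 0 -7 0" --pt "0 0 -9 0" --pt "0 0 -11 0" --pt "0 0 -12 0" --pt "0 0 -12 0"

```text
clock: 30.02
position: [0.5746, 0.0686, 0.2929]
tool_rot: [3.138, -0.001, 1.526]
force: [0.5, -0.5, -0.5]
grip_width: 0.0428
```

>>> apply_moves --pt "0.5 -1 0 0" --pt "1.5 -3 0 0" --pt "3 -5 0 0" --pt "5 -7 0 0" --pt "8 -9 0 0" --pt "11 -10.5 0 0" --pt "14 -12 0 0" --pt "17 -13 0 0" --pt "19 -13.5 0 0" --pt "20 -14 0 0"

```text
clock: 30.85
position: [0.4408, 0.2771, 0.2893]
tool_rot: [-3.14, -0.0, 1.529]
force: [-0.0, 0.1, 0.1]
grip_width: 0.0426
```

Run:
```python
from h import *
s=telemetry.observe(); print(s["position"],s["force"],s["clock"])
q=show("scene","pics/s8.png"); r=show("top","pics/t8.png")
a=cv2.resize(r["color"][120:220,210:340,::-1],(455,350),interpolation=cv2.INTER_CUBIC); b=cv2.resize(q["color"][145:245,200:290,::-1],(315,350),interpolation=cv2.INTER_CUBIC)
cv2.imwrite("pics/crop8.png",np.hstack([a,b]))
```

```text
[0.44082055 0.2770613  0.28930669] [-0.02204762  0.08881505  0.11917824] 30.85
```

View pics/crop8.png

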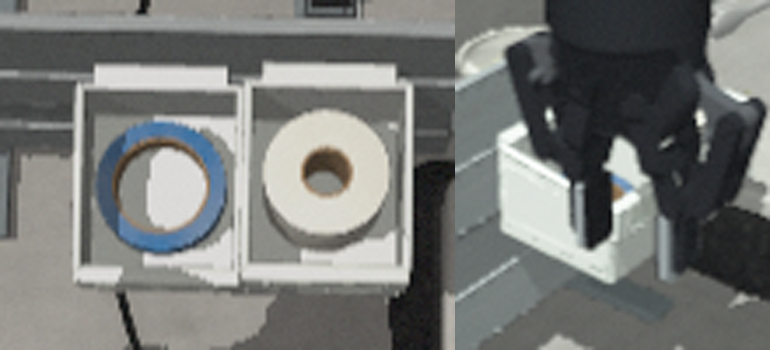

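The tape lies in the bin and the bins sit side by side (centre spacing about 168 px at 1.89 px/mm, so 89 mm). I'll move the arm out of view and check height and depth against the hanging bin.

>>> apply_moves --pt "0 -2 0 0" --pt "-2 -2 -1 0" --pt "-5 -2 -3 0" --pt "-8 -2 -4 0" --pt "-12 -2 -5 0" --pt "-16 -2 -5 0" --pt "-20 -2 -5 0" --pt "-24 -2 -5 0" --pt "-28 -2 -5 0" --pt "-30 -2 -5 0"

```text
clock: 31.78
position: [0.4078, -0.0298, 0.3397]
tool_rot: [-3.141, 0.001, 1.52]
force: [0.2, -0.0, 0.6]
grip_width: 0.0423
```

Run:
```python
from h import *
s=telemetry.observe(); print(s["position"],s["clock"])
q=show("scene","pics/s9.png"); r=show("top","pics/t9.png")
for n in ("bin_mid","bin","bin_lip","tape_mid","cup_mid","weight_mid"):
    for c in("scene","top"): print(n,c,[(np.round(p["uv"],1),round(p["score"],2)) for p in cams.pinpoint(c,n)])
a=cv2.resize(r["color"][125:210,220:340,::-1],(480,340),interpolation=cv2.INTER_CUBIC); b=cv2.resize(q["color"][145:230,205:285,::-1],(320,340),interpolation=cv2.INTER_CUBIC)
cv2.imwrite("pics/crop9.png",np.hstack([a,b]))
```

```text
[ 0.40775903 -0.02982726  0.33969612] 31.7833
bin_mid scene [(array([239.5, 196.9]), 0.78)]
bin_mid top [(array([254.2, 174.7]), 0.93)]
bin scene [(array([238.7, 209.4]), 0.79)]
bin top [(array([255.5, 176.6]), 0.94)]
bin_lip scene [(array([218.9, 185.9]), 0.86)]
bin_lip top [(array([256.7, 139.4]), 0.85)]
tape_mid scene [(array([295.4, 324.9]), 0.61), (array([237.5, 203.4]), 0.59), (array([224.3, 247.7]), 0.59)]
tape_mid top [(array([191.2, 302.5]), 0.82), (array([253. , 171.9]), 0.73), (array([259.2, 177.8]), 0.5), (array([256.5, 140.4]), 0.32)]
cup_mid scene [(array([330.3, 259. ]), 0.92)]
cup_mid top []
weight_mid scene []
weight_mid top [(array([360.3, 153.6]), 0.82)]
```

View pics/crop9.png

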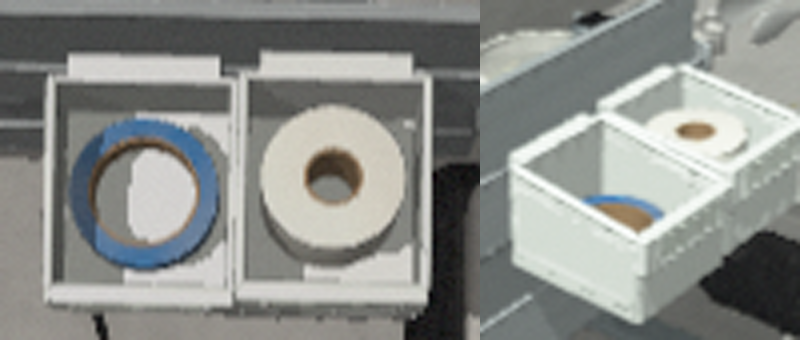

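Run:
```python
from h import *
r=cams.grab_frame("top"); q=cams.grab_frame("scene")
print("mid",tri([(q,(239.5,196.9)),(r,(254.2,174.7))]))
print("lip",tri([(q,(218.9,185.9)),(r,(256.7,139.4))]))
print("origin",tri([(q,(238.7,209.4)),(r,(255.5,176.6))]))
T=lambda u,v,z: atz(r,(220+u/4,125+v/4),z)
S=lambda u,v: (205+(u-480)/4,145+v/4)
t=lambda u,v:(220+u/4,125+v/4)
# outer left-back, left-front, right-front(bin) , hung right back/front
print("LB",tri([(q,S(512,157)),(r,t(46,76))]))
print("LF",tri([(q,S(641,242)),(r,t(45,302))]))
print("RF",tri([(q,S(735,182)),(r,t(233,303))]))
print("hung RF",tri([(q,S(820,112)),(r,t(429,304))]))
for n,p in dict(lipL0=(68,55),lipL1=(220,57),lipR0=(260,52),lipR1=(412,55)).items(): print(n,np.round(T(*p,.208),4))
for n,p in dict(fL0=(45,302),fL1=(233,304),fR0=(238,302),fR1=(428,305)).items(): print(n,np.round(T(*p,.198),4))
```

```text
mid (array([0.62091295, 0.07157255, 0.17550705]), [5.3411082202828766e-05, 5.341108220271284e-05])
lip (array([0.6886808 , 0.06599704, 0.18314569]), [0.0011546902003423962, 0.0011546902003424025])
origin (array([0.62579028, 0.07103857, 0.13678679]), [0.0003981741739085762, 0.0003981741739083595])
LB (array([0.67047633, 0.11008152, 0.21380066]), [0.00012443021273087385, 0.00012443021273069935])
LF (array([0.57091938, 0.11441704, 0.18917385]), [0.0009751605421781656, 0.0009751605421781547])
RF (array([0.56555323, 0.02640822, 0.19028544]), [0.0018291966457961335, 0.001829196645796158])
hung RF (array([ 0.5588241 , -0.06318583,  0.2034918 ]), [0.003648991947085158, 0.003648991947084993])
lipL0 [0.6821 0.1005 0.208 ]
lipL1 [0.6793 0.0304 0.208 ]
lipR0 [0.6813 0.012  0.208 ]
lipR1 [ 0.678 -0.058  0.208]
fL0 [0.5684 0.113  0.198 ]
fL1 [0.5654 0.0272 0.198 ]
fR0 [0.5662 0.0249 0.198 ]
fR1 [ 0.5627 -0.0617  0.198 ]
```

```bash
python3 -c "
from h import *
print(workorder.job_done())"
```

```text
the job is handed in; nothing more can be done
None
```

The white bin with the larger blue tape roll now hangs on the top rail, touching the bin already there. I let go of it and handed the job in at about 32 s of the 46 s allowed; no verdict is reported.

**How it went**
- **Grasp and approach:** I pinched the bin by its front rim and pushed it back until its wall met the strip, at 12 N. I then backed off 0.8 mm and lowered it.
- **Caught home:** The lip caught with about 8 N of contact, at the height expected for fully home. By estimate there was about 30 mm free beside the hanging bin at that point.
- **Slide:** I slid it along the rail until the arm stopped against the hanging bin at 7 N, then took the load off and opened the gripper. The push stayed under the 12 N or so that would move the hanging bin.

**Last checks**
- **Spacing:** The lip centres are about 88.5 mm apart, so the gap is around 1 mm or less.
- **Tape:** The roll lies in its bin.
- **Bystanders:** The cup and the weight show at their starting pixels, to within about 2 px.
- **Robot:** The arm is well clear, with no force on the tool.

**Where the checks were weaker or disagreed**
- **Depth:** The bin sits about 2–3 mm nearer the robot than the hanging bin, where ±5 mm is allowed. This may come from its front hanging low.
- **Tilt:** One noisy estimate, from a front corner measured about 9 mm low, puts the droop near 5 degrees. The bin is stated to hang at most 4 degrees low, and about 7 degrees is allowed.
- **Centre height:** Triangulation put it at 175 mm against the expected 171 mm. The origin estimate (137 mm against 136 mm) and the contact height agree with the lip being home.

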